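# Ring the bell and show the painters what to paint next

## Task

Show the painters what to do next: press the plunger of the desk bell fully down to ring it, then point at the lid of the tallest of the three paint pots, and last point at the belly of the bottle in the picture on the canvas, finishing while still pointing there. To point, bring the fingertips over the middle of the thing, a few centimetres above it, and hold still for about two seconds without touching it. Do not point at the other pots or pass low over their lids, do not touch the pots or the wet canvas, and leave the bell and everything else standing where it is: nothing is picked up or pushed about.

Things in the scene. Friction and masses are not known exactly. Their poses are not given: they have to be found in the camera images.
- bell_plunger (a joint): plunger of the desk bell: 0 = up, grows to 0.006 m fully down; the bell rings when it is pushed to the bottom (beyond 0.0045). A spring resists: about 1 N at the top, 4 N at the bottom; it comes back up when released.
- bell_top (a point): centre of the top face of the bell's plunger, a steel button 20 mm across; about 58 mm above the table when up. Press straight down here.
- bell: desk bell: steel dome 76 mm across on a black foot 84 mm across, dome top 41 mm high, 0.3 kg, standing loose on the table. Origin: centre of its underside, z up.
- pot_tall: the tallest of the three paint pots: round white plastic jar 56 mm across with a black screw lid, 125 mm high, loose. The three differ only in height and their places change. Origin: centre of the underside, z up.
- pot_middle: the middle-sized of the three paint pots: round white plastic jar 56 mm across with a black screw lid, 95 mm high, loose. The three differ only in height and their places change. Origin: centre of the underside, z up.
- pot_short: the shortest of the three paint pots: round white plastic jar 56 mm across with a black screw lid, 68 mm high, loose. The three differ only in height and their places change. Origin: centre of the underside, z up.
- pot_tall_lid (a point): centre of the top of the tallest pot's lid, 125 mm above the table. z up.
- pot_middle_lid (a point): centre of the top of the middle-sized pot's lid, 95 mm above the table. z up.
- pot_short_lid (a point): centre of the top of the shortest pot's lid, 68 mm above the table. z up.
- canvas: stretched canvas lying flat on the table, 200 (its x) by 260 (its y) by 18 mm, face up, at any yaw, does not slide. Lemons run along its +x edge. Below them are three bare white shapes: one large bottle (belly 68 mm wide and 92 mm long, with a narrow neck towards +x) in the -y half, and two small stemmed glasses in the +y half. Origin: centre of the underside, z up.
- picture_bottle (a point): middle of the painted bottle's belly, on the face of the canvas, 20 mm above the table (28 mm to -x and 65 mm to -y of the canvas centre in the canvas's frame). z up.
- paint_tube: aluminium paint tube lying down, about 100 mm long, 24 mm thick, bystander.
- water_cup: white cup, 70 mm across, 85 mm high, bystander.
- spray: blue translucent spray bottle with a black trigger head, 56 mm across, 150 mm high, bystander.
- glasses_case: grey felt spectacle case, 60 x 155 x 32 mm, bystander.
- paint_brush: paint brush lying on the table, bystander.

How it is judged:
By the outcome, as a careful person would: the job done as asked, in the order asked, and still so for the second after the job is handed in, with the robot touching nothing.
It also fails if it takes over 53 s, if anything falls off the work surface, if the arm or the gripper's body presses on something with over 40 N, if the wrist force passes 120 N, or if a joint passes its speed limit or range.

## Robot

A 6-joint arm with a two-finger parallel gripper is mounted at the origin on the work surface. World frame = base frame: x ahead of the robot, y to its left, z up, the work surface at z = 0. Lengths are in m, angles in rad, forces in N, time in s.
With the tool pointing down it reaches from about 0.3 to 0.85 m from the base axis. Payload 5.4 kg.
Tool frame: the origin (TCP) lies between the finger pads, 19 mm behind the fingertips; this is the grasp point; z points along the fingers, y is the line along which they close (so a half turn about z gives the same grasp; the last joint's range is limited). The gripper opens to 85 mm and grips with 20 to 120 N. Pads are 22 mm wide; open, the fingers measure 114 mm over their backs; the gripper's body (76 mm by 85 mm) begins 54 mm behind the grasp point. The pads swing forward as they close: fully open they stand 13 mm farther back than shut.
Start: joints at [1.119, 0.158, 1.597, -0, 1.386, -0.21], TCP at [0.138, 0.558, 0.25] pointing down, gripper open.
Joint ranges: [-2.91, 2.91], [-0.94, 2.29], [0.18, 2.7], [-1.29, 4.43], [0.17, 2.64], [-3, 3]. Speed limits (rad/s): [2.57, 2.57, 3.14, 3.14, 3.14, 3.14].

## Interface

Orientations are given as [roll, pitch, yaw] about the fixed x, y, z axes, in that order (R = Rz(yaw) Ry(pitch) Rx(roll)).
In Python, from cell import arm, imaging, find_in, regions_of gives the robot as it stands.
- The arm moves only by the shell command python3 -m handwheel 'ROWS' [FORCE]. ROWS is JSON, a list of rows, each an object with "travel": the shift along the world's x, y, z each as a share of 5 cm, from -1 to 1, a list of three; "twist": the turn about the world's z as a share of 5 degrees, from -1 to 1; "grip": the closure, from -1 (fully open) to 1 (shut). In form: [{"travel": [tx, ty, tz], "twist": twist, "grip": grip}, ...]. A call has 1 to 20 rows; each row shifts and turns the commanded pose from where the row before left it; what a row does not reach is not made up. A row lasts 1/10 s, in which the tool goes at most 50 mm and 8.59 degrees, less where a joint would pass 70% of its speed; a pose out of reach is approached as far as the arm can. A call with a number of a shift or a turn outside -1 to 1 is refused whole. A call with a gripper value outside its range is refused whole. The fingers move at their own pace and stop on an object; FORCE is the grip in N (left out, the last holds). Time passes only in rows, so rows that do not move let the fingers close. It gives the time, the measured TCP pose, the force, the opening and the grip force at its end, in the units of the state.
- arm.state(): the state, without advancing time (a new reading comes with each control period).
- imaging.read_camera(name): name is "scene" or "top" or "wrist"; returns a dict with "pixels" (420x560x3 uint8, blue, green, red), "K" (3x3 intrinsics, pixels), "R" (3x3) and "t" (3): a world point X has camera coordinates R X + t. Camera axes: x right, y down, z forward; pixel columns grow to the right and rows downward; lengths in m; the calibration is good to about 2 mm. A picture is of the moment at which its call begins. There is no depth.
- arm.hand_in(): hands the job in; it is judged then, once.
Trained networks look in a picture, given as the dict that the camera call returned (one of the last four; its "shot" number tells which), for a name from the list of things; names that differ only in an ending like _2 or _b are one class to them, and where a whole thing is asked for, a point or a joint stands for the part that bears it (a point fixed in the world has none). Each returns a list of dicts, best first, with "score" (0 to 1); they miss things now and then, are a little off and sometimes report something else, mostly with a low value. They report only what shows in the picture. A call takes as long as a camera call.
- find_in(picture, target): "centre" ([row, column] in pixels, amid what is visible of it).
- regions_of(picture, target): "region" (420x560 bool, what is visible of it) and "centre" ([row, column] in pixels, amid what is visible of it).
The state is a dict: "time_s": time; "qpos": joint angles; "qvel": joint speeds; "tau": joint torques, N m; "tool_pos": TCP position; "ee_rot": TCP orientation; "force": force on the tool from outside, world axes, zero at the start; "ft_torque": the same for the moment, N m; "finger_gap": opening from 0.0 (shut) to 1.0 (fully open); "finger_force": force on a finger pad.
Only numpy, scipy, OpenCV 4.12 (cv2) and the standard library are available. Lean on these libraries where they do the work, as an engineer would, in place of code of your own. Each camera call takes 0.05 s, during which the arm holds its last target. There are 200 camera calls.

## Working session

There is one attempt and no reset: what is moved stays moved. The work goes in short steps, Python scripts to look and compute and a shell command to move; the robot and the scene stay as the last step left them, time stands still between calls to the robot, and variables do not carry over. Pictures are saved under pics/ and viewed, at most 10 in all, crops included, and the job is handed in when it is done.

```bash
mkdir -p pics; cat > h.py <<'E'
import numpy as np, cv2
from cell import arm, imaging, find_in, regions_of
def ray(p,rc,z):
    d=p["R"].T@np.linalg.inv(p["K"])@np.array([rc[1],rc[0],1.]); o=-p["R"].T@p["t"]
    return o+d*(z-o[2])/d[2]
E
python3 - <<'E'
from h import *
for n in ("top","scene"):
    p=imaging.read_camera(n); cv2.imwrite(f"pics/{n}.png",p["pixels"])
    print(n,-p["R"].T@p["t"])
    for t,z in (("bell",.02),("bell_top",.058),("pot_tall",.125),("pot_middle",.095),("pot_short",.068),("pot_tall_lid",.125),("canvas",.018),("picture_bottle",.02),("spray",.15),("water_cup",.085)):
        print(t,[(np.round(r["centre"]),round(float(r["score"]),2),ray(p,r["centre"],z).round(3)) for r in find_in(p,t)[:3]])
s=arm.state(); print(s["time_s"],s["tool_pos"],s["ee_rot"],s["finger_gap"])
E
```

```text
top [ 0.28885271 -0.02288399  1.37872925]
bell [(array([235., 224.]), 0.88, array([0.491, 0.115, 0.02 ])), (array([229., 219.]), 0.56, array([0.507, 0.129, 0.02 ]))]
bell_top []
pot_tall [(array([161., 226.]), 0.7, array([0.661, 0.107, 0.125])), (array([159., 123.]), 0.45, array([0.662, 0.362, 0.125]))]
pot_middle [(array([233., 136.]), 0.78, array([0.483, 0.326, 0.095]))]
pot_short [(array([184., 173.]), 0.74, array([0.616, 0.246, 0.068])), (array([137., 192.]), 0.35, array([0.742, 0.204, 0.068]))]
pot_tall_lid [(array([159., 224.]), 0.61, array([0.666, 0.112, 0.125])), (array([314., 424.]), 0.6, array([ 0.296, -0.369,  0.125]))]
canvas [(array([220., 349.]), 0.56, array([ 0.538, -0.211,  0.018]))]
picture_bottle [(array([221., 352.]), 0.88, array([ 0.534, -0.22 ,  0.02 ]))]
spray [(array([158., 124.]), 0.93, array([0.657, 0.353, 0.15 ]))]
water_cup [(array([122., 274.]), 0.65, array([ 0.78 , -0.011,  0.085]))]
scene [1.37824208 0.38187346 1.09032216]
bell [(array([248., 333.]), 0.79, array([0.508, 0.12 , 0.02 ]))]
bell_top [(array([238., 335.]), 0.58, array([0.506, 0.119, 0.058]))]
[... 212 characters left out ...]
, 309.]), 0.56, array([0.695, 0.127, 0.095]))]
pot_short []
pot_tall_lid [(array([282., 308.]), 0.69, array([0.716, 0.134, 0.125]))]
canvas [(array([222., 224.]), 0.83, array([ 0.563, -0.199,  0.018])), (array([284., 309.]), 0.24, array([0.647, 0.111, 0.018])), (array([296., 365.]), 0.23, array([0.614, 0.253, 0.018]))]
picture_bottle [(array([226., 222.]), 0.58, array([ 0.58 , -0.195,  0.02 ])), (array([278., 309.]), 0.5, array([0.63 , 0.103, 0.02 ]))]
spray [(array([323., 411.]), 0.76, array([0.73 , 0.382, 0.15 ]))]
water_cup [(array([298., 238.]), 0.56, array([ 0.809, -0.004,  0.085]))]
1.1 [0.13769974 0.55827095 0.25002176] [3.14154328e+00 2.05917900e-05 2.89983478e+00] 1.0022300772080805
```

View pics/top.png

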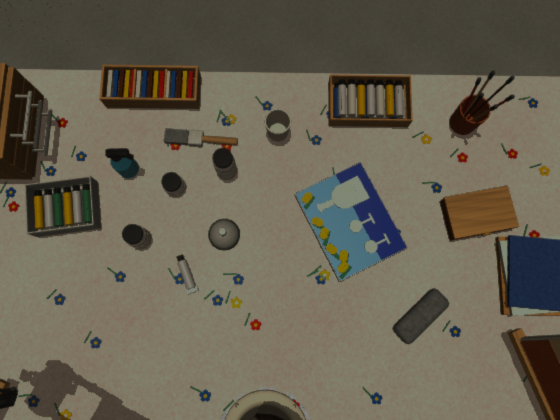

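View pics/scene.png

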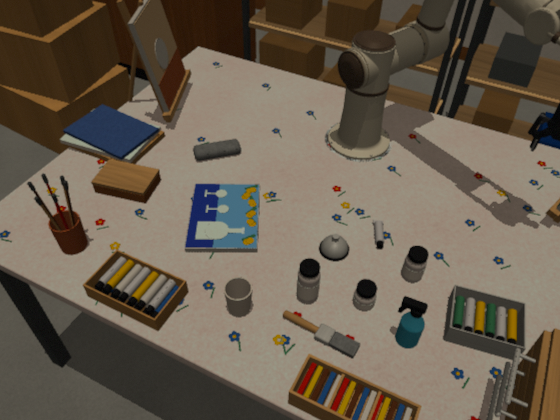

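The top view shows the bell at (row 234, col 224), with pots at (161,223), (183,172) and (235,134). The scene view shows that the pot by the bell (308,280) is the tallest. The bottle's belly is near (192,350) in the top view. I'll measure these more precisely next.

```bash
python3 - <<'E'
from h import *
p=imaging.read_camera("top"); im=p["pixels"]
# canvas outline: saturated blue + white, within crop
hsv=cv2.cvtColor(im,cv2.COLOR_BGR2HSV)
m=((hsv[...,0]>95)&(hsv[...,0]<130)&(hsv[...,1]>90)).astype(np.uint8)
m[:150]=0;m[295:]=0;m[:,:290]=0;m[:,412:]=0
m=cv2.morphologyEx(m,cv2.MORPH_OPEN,np.ones((3,3)))
c=max(cv2.findContours(m,0,2)[0],key=cv2.contourArea)
b=cv2.boxPoints(cv2.minAreaRect(c)); B=np.array([ray(p,(y,x),.018) for x,y in b])
print(b.round(0),B.round(3),np.linalg.norm(np.diff(B,axis=0),axis=1)); C=B.mean(0)
e=B[1]-B[0]; f=B[2]-B[1]; X=(e if np.linalg.norm(e)<np.linalg.norm(f) else f)[:2]; X/=np.linalg.norm(X)
lem=ray(p,(235,325),.018)[:2]
if X@(lem-C[:2])<0: X=-X
Y=np.array([-X[1],X[0]]); print("C",C,"X",X,"bottle",C[:2]-.028*X-.065*Y)
print("belly pix",ray(p,(192,350),.02))
for t in ("bell","pot_tall","pot_short","pot_middle"):
    r=regions_of(p,t)[:1]
    for q in r: print(t,q["centre"],q["score"],q["region"].sum(),cv2.boundingRect(q["region"].astype(np.uint8)))
for n,(r,c),z in (("bell",(232,223),.058),("tall",(158,222),.125),("short",(182,172),.068),("mid",(234,133),.095)): print(n,ray(p,(r,c),z).round(3))
cr=cv2.resize(im[140:260,110:260],None,fx=5,fy=5,interpolation=cv2.INTER_CUBIC); cv2.imwrite("pics/crop.png",cr)
E
```

```text
[[296. 195.]
 [358. 159.]
 [408. 245.]
 [346. 281.]] [[ 0.602 -0.071  0.018]
 [ 0.705 -0.238  0.018]
 [ 0.473 -0.365  0.018]
 [ 0.377 -0.203  0.018]] [0.19551462 0.26462209 0.18891188]
C [ 0.53901912 -0.21913282  0.018     ] X [-0.52618186  0.85037206] bottle [ 0.60902639 -0.20874142]
belly pix [ 0.61285756 -0.21556166  0.02      ]
bell [234.9, 224.8] 0.87 795 (208, 219, 32, 31)
pot_tall [164.2, 224.7] 0.71 630 (213, 147, 25, 33)
pot_short [235.1, 223.1] 0.66 798 (208, 219, 32, 31)
pot_middle [234.0, 138.0] 0.92 533 (122, 224, 28, 25)
bell [0.494 0.114 0.058]
tall [0.67  0.117 0.125]
short [0.621 0.249 0.068]
mid [0.48  0.333 0.095]
```

View pics/crop.png

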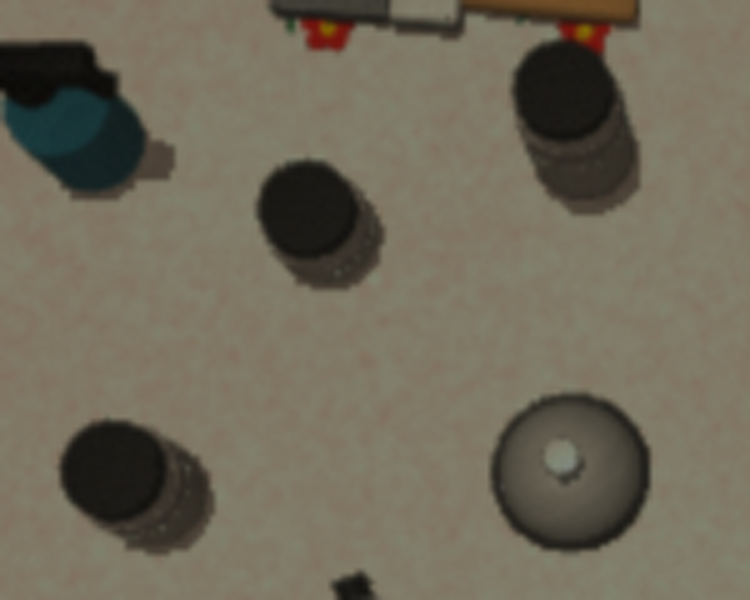

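The crop shows the bell button at full-image pixel (231,222) and the tall lid at (158,223). That puts the button at about (0.497, 0.116). I'll move there at z 0.25 with the gripper shutting.

```bash
python3 -m handwheel '[{"travel":[0.26,-0.51,0],"twist":0,"grip":1},{"travel":[0.26,-0.51,0],"twist":0,"grip":1},{"travel":[0.26,-0.51,0],"twist":0,"grip":1},{"travel":[0.26,-0.51,0],"twist":0,"grip":1},{"travel":[0.26,-0.51,0],"twist":0,"grip":1},{"travel":[0.26,-0.51,0],"twist":0,"grip":1},{"travel":[0.26,-0.51,0],"twist":0,"grip":1},{"travel":[0.26,-0.51,0],"twist":0,"grip":1},{"travel":[0.26,-0.51,0],"twist":0,"grip":1},{"travel":[0.26,-0.51,0],"twist":0,"grip":1},{"travel":[0.26,-0.51,0],"twist":0,"grip":1},{"travel":[0.26,-0.51,0],"twist":0,"grip":1},{"travel":[0.26,-0.51,0],"twist":0,"grip":1},{"travel":[0.26,-0.51,0],"twist":0,"grip":1},{"travel":[0.59,-0.28,0],"twist":0,"grip":1},{"travel":[0.59,-0.28,0],"twist":0,"grip":1},{"travel":[0.59,-0.28,0],"twist":0,"grip":1},{"travel":[0.59,-0.28,0],"twist":0,"grip":1},{"travel":[0.59,-0.28,0],"twist":0,"grip":1},{"travel":[0.59,-0.28,0],"twist":0,"grip":1}]'
python3 - <<'E'
from h import *
p=imaging.read_camera("wrist"); cv2.imwrite("pics/w1.png",p["pixels"])
s=arm.state(); print(s["time_s"],s["tool_pos"],s["finger_gap"],-p["R"].T@p["t"])
for t in ("bell_top","bell","pot_tall_lid"): print(t,[(np.round(r["centre"]),round(float(r["score"]),2),ray(p,r["centre"],.125 if "pot" in t else .058).round(4)) for r in find_in(p,t)[:3]])
T=np.array(s["tool_pos"]); 
q=p["K"]@(p["R"]@np.array([.497,.116,.058])+p["t"]); print("expected px (col,row)",q[:2]/q[2])
E
```

```text
time_s: 3.35
tool_pos: [0.4979, 0.1165, 0.25]
ee_rot: [3.141, 0.0, 2.9]
force: [0.1, 1.3, 1.4]
finger_gap: -0.001
finger_force: 0.0
3.4 [0.50136906 0.11414278 0.24994824] -0.003345472835593497 [0.43318079 0.13201334 0.37478383]
bell_top [(array([190., 284.]), 0.58, array([0.495 , 0.1177, 0.058 ]))]
bell [(array([183., 287.]), 0.81, array([0.4891, 0.1223, 0.058 ]))]
pot_tall_lid [(array([179., 283.]), 0.57, array([0.4736, 0.1223, 0.125 ]))]
expected px (col,row) [282.6039454 191.9516236]
```

View pics/w1.png

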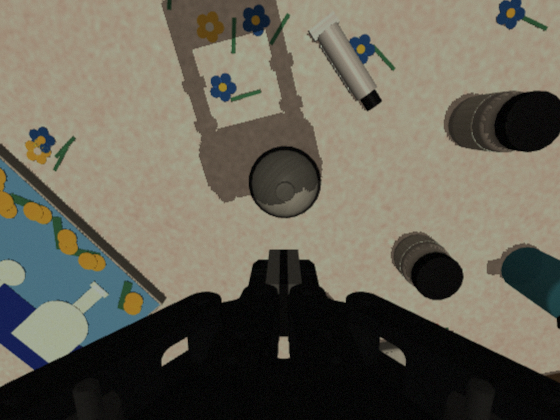

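The wrist view shows the bell's button at about (row 188, col 284), close to the expected pixel. I'll descend to just above it.

```bash
python3 -m handwheel '[{"travel":[-0.04,0,-0.4],"twist":0,"grip":1},{"travel":[0,0,-0.4],"twist":0,"grip":1},{"travel":[0,0,-0.4],"twist":0,"grip":1},{"travel":[0,0,-0.4],"twist":0,"grip":1},{"travel":[0,0,-0.4],"twist":0,"grip":1},{"travel":[0,0,-0.4],"twist":0,"grip":1},{"travel":[0,0,-0.4],"twist":0,"grip":1},{"travel":[0,0,-0.4],"twist":0,"grip":1},{"travel":[0,0,0],"twist":0,"grip":1},{"travel":[0,0,0],"twist":0,"grip":1},{"travel":[0,0,0],"twist":0,"grip":1}]'
python3 - <<'E'
from h import *
p=imaging.read_camera("wrist")
p2=imaging.read_camera("scene")
a=p["pixels"][90:330,180:400]; b=cv2.resize(p2["pixels"][190:290,280:380],(360,360),interpolation=cv2.INTER_CUBIC); a=cv2.resize(a,(330,360))
cv2.imwrite("pics/w2.png",np.hstack([a,b]))
s=arm.state(); print(s["time_s"],s["tool_pos"],s["force"])
E
```

```text
time_s: 4.65
tool_pos: [0.4954, 0.1176, 0.0915]
ee_rot: [3.141, 0.002, 2.9]
force: [-0.2, -0.3, 0.5]
finger_gap: 0.003
finger_force: 0.0
4.75 [0.4955385  0.11741085 0.09141396] [ 1.54862848  0.43819864 -0.26861099]
```

View pics/w2.png

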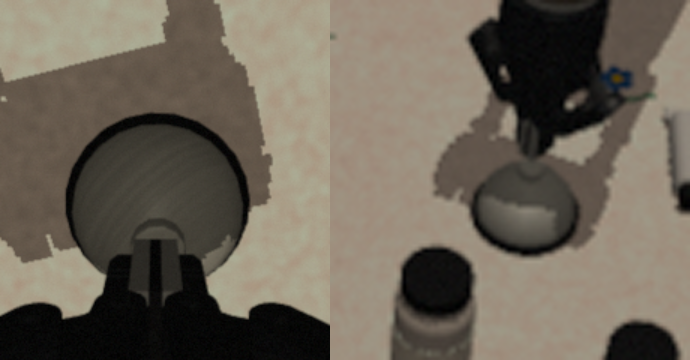

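The fingertips are centred on the button, seen from the wrist on the left and the scene camera on the right. Now I'll press slowly.

```bash
python3 -m handwheel '[{"travel":[0,0,-0.1],"twist":0,"grip":1},{"travel":[0,0,-0.1],"twist":0,"grip":1},{"travel":[0,0,-0.06],"twist":0,"grip":1},{"travel":[0,0,-0.06],"twist":0,"grip":1},{"travel":[0,0,-0.04],"twist":0,"grip":1},{"travel":[0,0,-0.04],"twist":0,"grip":1},{"travel":[0,0,0],"twist":0,"grip":1},{"travel":[0,0,0],"twist":0,"grip":1}]'
```

```text
time_s: 5.55
tool_pos: [0.4944, 0.1173, 0.0706]
ee_rot: [-3.141, -0.001, 2.9]
force: [-4.9, -0.6, 9.0]
finger_gap: 0.0
finger_force: 4.5
```

```bash
python3 -m handwheel '[{"travel":[0,0,-0.03],"twist":0,"grip":1},{"travel":[0,0,0],"twist":0,"grip":1},{"travel":[0,0,0],"twist":0,"grip":1}]'
```

```text
time_s: 5.85
tool_pos: [0.4946, 0.1173, 0.0704]
ee_rot: [-3.141, -0.001, 2.9]
force: [-10.2, -0.8, 19.1]
finger_gap: 0.0
finger_force: 9.7
```

The plunger is on its hard stop: 19 N with no further travel. I'll lift straight up, then go over the tall pot.

```bash
python3 -m handwheel '[{"travel":[0,0,0.1],"twist":0,"grip":1},{"travel":[0,0,0.1],"twist":0,"grip":1},{"travel":[0,0,0.43],"twist":0,"grip":1},{"travel":[0,0,0.43],"twist":0,"grip":1},{"travel":[0,0,0.43],"twist":0,"grip":1},{"travel":[0,0,0.43],"twist":0,"grip":1},{"travel":[0,0,0.43],"twist":0,"grip":1},{"travel":[0,0,0.43],"twist":0,"grip":1},{"travel":[0,0,0.43],"twist":0,"grip":1},{"travel":[0,0,0.43],"twist":0,"grip":1},{"travel":[0.5,0,0],"twist":0,"grip":1},{"travel":[0.5,0,0],"twist":0,"grip":1},{"travel":[0.5,0,0],"twist":0,"grip":1},{"travel":[0.5,0,0],"twist":0,"grip":1},{"travel":[0.5,0,0],"twist":0,"grip":1},{"travel":[0.5,0,0],"twist":0,"grip":1},{"travel":[0.5,0,0],"twist":0,"grip":1},{"travel":[0,0,0],"twist":0,"grip":1},{"travel":[0,0,0],"twist":0,"grip":1},{"travel":[0,0,0],"twist":0,"grip":1}]'
python3 - <<'E'
from h import *
p=imaging.read_camera("wrist"); cv2.imwrite("pics/w3.png",p["pixels"])
s=arm.state(); print(s["time_s"],s["tool_pos"],s["force"])
for t in ("bell_top","pot_tall_lid","pot_tall"): print(t,[(np.round(r["centre"]),round(float(r["score"]),2),ray(p,r["centre"],.125 if "pot" in t else .058).round(4)) for r in find_in(p,t)[:3]])
q=p["K"]@(p["R"]@np.array([.67,.117,.125])+p["t"]); print("expected px (col,row)",q[:2]/q[2])
E
```

```text
time_s: 7.85
tool_pos: [0.6691, 0.1173, 0.2504]
ee_rot: [-3.142, -0.001, 2.9]
force: [-0.6, -0.0, -0.2]
finger_gap: -0.001
finger_force: 0.0
7.9 [0.66903958 0.11740171 0.25061542] [-0.09560342 -0.16410078 -0.11916661]
bell_top []
pot_tall_lid [(array([204., 284.]), 0.72, array([0.6649, 0.1188, 0.125 ])), (array([240., 384.]), 0.47, array([0.7144, 0.1917, 0.125 ]))]
pot_tall [(array([203., 284.]), 0.75, array([0.6637, 0.1188, 0.125 ]))]
expected px (col,row) [283.25591359 211.02095057]
```

View pics/w3.png

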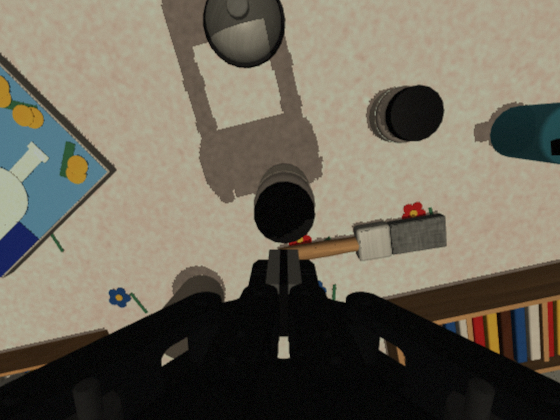

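The lid disc is centred at about (row 211, col 284), matching the expected pixel, so I'm over it. I'll descend to about 35 mm above it and hold.

```bash
python3 -m handwheel '[{"travel":[0,0.02,-0.28],"twist":0,"grip":1},{"travel":[0,0,-0.28],"twist":0,"grip":1},{"travel":[0,0,-0.28],"twist":0,"grip":1},{"travel":[0,0,-0.28],"twist":0,"grip":1},{"travel":[0,0,-0.28],"twist":0,"grip":1},{"travel":[0,0,0],"twist":0,"grip":1},{"travel":[0,0,0],"twist":0,"grip":1},{"travel":[0,0,0],"twist":0,"grip":1},{"travel":[0,0,0],"twist":0,"grip":1},{"travel":[0,0,0],"twist":0,"grip":1},{"travel":[0,0,0],"twist":0,"grip":1},{"travel":[0,0,0],"twist":0,"grip":1},{"travel":[0,0,0],"twist":0,"grip":1},{"travel":[0,0,0],"twist":0,"grip":1},{"travel":[0,0,0],"twist":0,"grip":1}]'; python3 -m handwheel '[{"travel":[0,0,0],"twist":0,"grip":1},{"travel":[0,0,0],"twist":0,"grip":1},{"travel":[0,0,0],"twist":0,"grip":1},{"travel":[0,0,0],"twist":0,"grip":1},{"travel":[0,0,0],"twist":0,"grip":1},{"travel":[0,0,0],"twist":0,"grip":1},{"travel":[0,0,0],"twist":0,"grip":1},{"travel":[0,0,0],"twist":0,"grip":1},{"travel":[0,0,0],"twist":0,"grip":1},{"travel":[0,0,0],"twist":0,"grip":1},{"travel":[0,0,0],"twist":0,"grip":1},{"travel":[0,0,0],"twist":0,"grip":1},{"travel":[0,0,0],"twist":0,"grip":1},{"travel":[0,0,0],"twist":0,"grip":1},{"travel":[0,0,0],"twist":0,"grip":1},{"travel":[0,0,0],"twist":0,"grip":1}]'
```

```text
time_s: 9.55
tool_pos: [0.6697, 0.1182, 0.1805]
ee_rot: [-3.142, -0.0, 2.9]
force: [-0.7, -0.1, 1.2]
finger_gap: 0.001
finger_force: 0.0
time_s: 11.15
tool_pos: [0.6697, 0.1183, 0.1805]
ee_rot: [3.142, 0.0, 2.9]
force: [-0.5, -0.5, -0.3]
finger_gap: -0.0
finger_force: 0.0
```

The lid has been pointed at for over 2 s. Next I'll go up and over to the bottle.

```bash
python3 -m handwheel '[{"travel":[0,0,0.35],"twist":0,"grip":1},{"travel":[0,0,0.35],"twist":0,"grip":1},{"travel":[0,0,0.35],"twist":0,"grip":1},{"travel":[0,0,0.35],"twist":0,"grip":1},{"travel":[-0.1,-0.55,0],"twist":0,"grip":1},{"travel":[-0.1,-0.55,0],"twist":0,"grip":1},{"travel":[-0.1,-0.55,0],"twist":0,"grip":1},{"travel":[-0.1,-0.55,0],"twist":0,"grip":1},{"travel":[-0.1,-0.55,0],"twist":0,"grip":1},{"travel":[-0.1,-0.55,0],"twist":0,"grip":1},{"travel":[-0.1,-0.55,0],"twist":0,"grip":1},{"travel":[-0.1,-0.55,0],"twist":0,"grip":1},{"travel":[-0.1,-0.55,0],"twist":0,"grip":1},{"travel":[-0.1,-0.55,0],"twist":0,"grip":1},{"travel":[-0.1,-0.55,0],"twist":0,"grip":1},{"travel":[-0.1,-0.55,0],"twist":0,"grip":1},{"travel":[0,0,0],"twist":0,"grip":1},{"travel":[0,0,0],"twist":0,"grip":1},{"travel":[0,0,0],"twist":0,"grip":1}]'
python3 - <<'E'
from h import *
p=imaging.read_camera("wrist"); cv2.imwrite("pics/w4.png",p["pixels"])
s=arm.state(); print(s["time_s"],s["tool_pos"])
for a in ((.609,-.209),(.613,-.2155)):
    q=p["K"]@(p["R"]@np.array([*a,.02])+p["t"]); print("expected px (col,row)",q[:2]/q[2])
for rc in ((180,280),(180,300),(200,280)): print(rc,ray(p,rc,.02).round(4))
E
```

```text
time_s: 13.05
tool_pos: [0.6099, -0.2108, 0.2505]
ee_rot: [3.141, -0.0, 2.901]
force: [0.1, 0.4, 0.3]
finger_gap: -0.003
finger_force: 0.0
13.1 [ 0.60993014 -0.21064238  0.25053392]
expected px (col,row) [284.57419386 184.53107686]
expected px (col,row) [279.80510943 189.30399884]
(180, 280) [ 0.6028 -0.2127  0.02  ]
(180, 300) [ 0.6081 -0.1911  0.02  ]
(200, 280) [ 0.625  -0.2183  0.02  ]
```

View pics/w4.png

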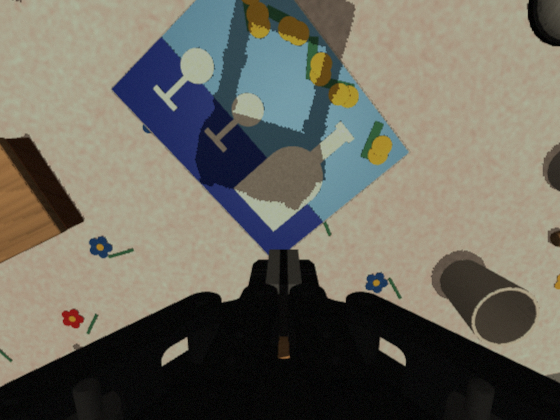

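The wrist view shows the belly's middle at about (row 183, col 285), which matches the calculated point. I'll descend to about 35 mm above it and hold.

```bash
python3 -m handwheel '[{"travel":[0,0.02,-0.44],"twist":0,"grip":1},{"travel":[0,0,-0.44],"twist":0,"grip":1},{"travel":[0,0,-0.44],"twist":0,"grip":1},{"travel":[0,0,-0.44],"twist":0,"grip":1},{"travel":[0,0,-0.44],"twist":0,"grip":1},{"travel":[0,0,-0.44],"twist":0,"grip":1},{"travel":[0,0,-0.44],"twist":0,"grip":1},{"travel":[0,0,-0.44],"twist":0,"grip":1},{"travel":[0,0,0],"twist":0,"grip":1},{"travel":[0,0,0],"twist":0,"grip":1},{"travel":[0,0,0],"twist":0,"grip":1},{"travel":[0,0,0],"twist":0,"grip":1},{"travel":[0,0,0],"twist":0,"grip":1},{"travel":[0,0,0],"twist":0,"grip":1},{"travel":[0,0,0],"twist":0,"grip":1},{"travel":[0,0,0],"twist":0,"grip":1},{"travel":[0,0,0],"twist":0,"grip":1}]'; python3 -m handwheel '[{"travel":[0,0,0],"twist":0,"grip":1},{"travel":[0,0,0],"twist":0,"grip":1},{"travel":[0,0,0],"twist":0,"grip":1},{"travel":[0,0,0],"twist":0,"grip":1},{"travel":[0,0,0],"twist":0,"grip":1},{"travel":[0,0,0],"twist":0,"grip":1},{"travel":[0,0,0],"twist":0,"grip":1},{"travel":[0,0,0],"twist":0,"grip":1},{"travel":[0,0,0],"twist":0,"grip":1},{"travel":[0,0,0],"twist":0,"grip":1},{"travel":[0,0,0],"twist":0,"grip":1},{"travel":[0,0,0],"twist":0,"grip":1},{"travel":[0,0,0],"twist":0,"grip":1},{"travel":[0,0,0],"twist":0,"grip":1},{"travel":[0,0,0],"twist":0,"grip":1},{"travel":[0,0,0],"twist":0,"grip":1},{"travel":[0,0,0],"twist":0,"grip":1},{"travel":[0,0,0],"twist":0,"grip":1}]'
python3 - <<'E'
from h import *
p=imaging.read_camera("scene"); cv2.imwrite("pics/s5.png",p["pixels"])
E
```

```text
time_s: 14.8
tool_pos: [0.6096, -0.2107, 0.0745]
ee_rot: [3.142, -0.0, 2.9]
force: [-0.5, -0.5, -0.3]
finger_gap: 0.003
finger_force: 0.0
time_s: 16.6
tool_pos: [0.6097, -0.2108, 0.0745]
ee_rot: [-3.142, 0.0, 2.9]
force: [-0.0, 0.1, 0.5]
finger_gap: -0.002
finger_force: 0.0
```

View pics/s5.png

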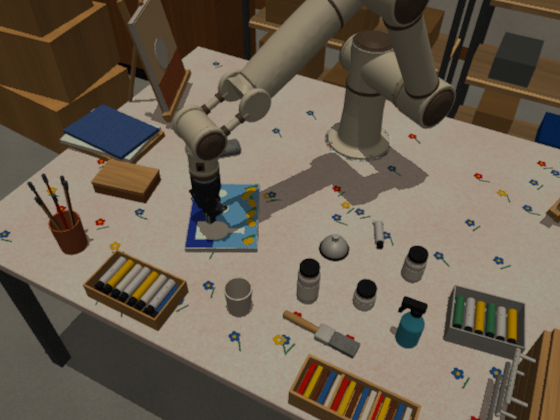

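The scene view shows the gripper over the bottle's belly at about (row 222, col 212). The bell (335,247) and the pots are where they were.

```bash
python3 -c "from cell import arm; print(arm.hand_in())"
```

```text
the job is handed in; nothing more can be done
None
```

I pressed the bell to its stop, then pointed at the tallest pot's lid and last at the bottle's belly, holding each for over 2 s from about 35 mm above; the job was handed in at about 17 s, still pointing there, and nothing looked moved in the last picture.

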